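# Check the granule jars in the dispensary station

### The arm

A 6-joint arm with a two-finger parallel gripper is mounted at the origin on the work surface. World frame = base frame: x ahead of the robot, y to its left, z up, the work surface at z = 0. Lengths are in m, angles in rad, forces in N, time in s.
With the tool pointing down it reaches from about 0.35 to 0.975 m from the base axis. Payload 4.9 kg.
Tool frame: the origin (TCP) lies at the very end of the fingers, on their centre line; the grasp point (between the pads) lies 19 mm behind it (ctrl.tcp_to_grasp is the z of the grasp point in the tool frame, in m); z points along the fingers, y is the line along which they close (so a half turn about z gives the same grasp; the last joint's range is limited). The gripper opens to 85 mm and grips with 20 to 120 N. Pads are 22 mm wide; open, the fingers measure 114 mm over their backs; the gripper's body (76 mm by 85 mm) begins 54 mm behind the grasp point. The pads swing forward as they close: fully open they stand 13 mm farther back than shut.
Start: joints at [-1.349, 0.053, 1.613, -0, 1.476, -0.119], TCP at [0.209, -0.589, 0.231] pointing down, gripper open.
Joint ranges: [-3.01, 3.01], [-1.01, 2.22], [0.06, 2.58], [-1.02, 4.17], [0.09, 2.62], [-3.14, 3.14]. Speed limits (rad/s): [2.57, 2.57, 3.14, 3.14, 3.14, 3.14].

### API

Orientations are given as a rotation vector (axis times angle).
In Python, from station import ctrl, eyes, job, nets gives the robot as it stands. The module is installed in compiled form; this text tells all that it offers.
- The arm moves only by the tool jog_arm, never from a script. Its argument "commands" is one flat list of numbers, 7 for each row, row after row: the shift along the tool's x, y, z each as a share of 0.06 m, from -1 to 1, then the turn, a rotation vector about the tool's x, y, z each as a share of 0.1 rad, from -1 to 1, then the finger opening in mm, from 0 to 85.4. In form: [x, y, z, ax, ay, az, grip, x, y, z, ax, ay, az, grip, ...]. A call has 1 to 20 rows; each row shifts and turns the commanded pose from where the row before left it, along the tool's axes as they then stand; what a row does not reach is not made up. A row lasts 1/8 s, in which the tool goes at most 62.5 mm and 10.7 degrees, less where a joint would pass 70% of its speed; a pose out of reach is approached as far as the arm can. A call with a number of a shift or a turn outside -1 to 1 is refused whole. A call with a gripper value outside its range is refused whole. The fingers move at their own pace and stop on an object; "newtons" is the grip in N (left out, the last holds). Time passes only in rows, so rows that do not move let the fingers close. It gives the time, the measured TCP pose, the force, the opening and the grip force at its end, in the units of the state.
- ctrl.get_obs(): the state, without advancing time (a new reading comes with each control period).
- eyes.get_image(name): name is "scene" or "side" or "wrist"; returns a dict with "image" (384x512x3 uint8, red, green, blue), "z_map" (384x512 float32, m along the optical axis (not along the pixel's ray), 0 where there is no reading), "K" (3x3 intrinsics, pixels), "dist_coeffs" ([k1, k2, p1, p2, k3] as OpenCV has them; the pictures are not rectified), "cam_to_world" (4x4, takes a point from camera to world coordinates). Camera axes: x right, y up, looking along -z (the intrinsics and any distortion apply to the point x, -y, -z); pixel columns grow to the right and rows downward; lengths in m; the calibration is good to about 2 mm. A picture is of the moment at which its call begins.
- job.finish_job(): hands the job in; it is judged then, once.
Trained networks look in the newest picture that a camera, given by its name, has taken for a name from the list of things; names that differ only in an ending like _2 or _b are one class to them, and where a whole thing is asked for, a point or a joint stands for the part that bears it (a point fixed in the world has none). Each returns a list of dicts, best first, with "p" (0 to 1); they miss things now and then, are a little off and sometimes report something else, mostly with a low value. They report only what shows in the picture. A call takes as long as a camera call.
- nets.silhouettes(camera, name): "mask" (384x512 bool, what is visible of it) and "bbox" ([left, top, right, bottom] in pixels, round what is visible of it).
The state is a dict: "t": time; "q": joint angles; "dq": joint speeds; "effort": joint torques, N m; "tool_pos": TCP position; "tool_rot": TCP orientation; "contact_force": force on the tool from outside, world axes, zero at the start; "wrist_torque": the same for the moment, N m; "opening": finger opening in m; "grip_force": force on a finger pad.
Only numpy, scipy, OpenCV 4.12 (cv2) and the standard library are available. Lean on these libraries where they do the work, as an engineer would, in place of code of your own. Each camera call takes 0.05 s, during which the arm holds its last target. There are 200 camera calls.

### The job

Run the check on the white blue-lidded granule jars standing on the counter (two or three of them): stand them all upright in the station's sliding tray, slide the loaded tray by its blue post fully in under the hood to the stop, and only then, with the orange stylus from its stand, press the small recessed green button on the hood fully down for about half a second. Then slide the tray with the jars fully back out, move all the jars, upright, into the green basket, and leave the stylus back in its stand, pushed fully down. Do not disturb the mouse, the amber bottle or the stapler.

Things in the scene. Friction and masses are not known exactly. Their poses are not given: they have to be found in the camera images.
- station: fixed grey and white checking station, origin on the counter, z up. Base plate x -108 to 108, y -160 to +115 mm, 10 mm thick. Hood roof over x -108 to 108, y 0 to +115 mm, its underside 105 and its top 135 mm above the counter, carried by a wall at y +101 to +115 mm; open towards -y and at both x ends. A black button bezel stands on the roof at x -30, y +50 mm.
- carriage (a joint): slide of the tray along the station's +y, m: 0 = fully out (clear of the hood), 0.150 = fully in, at the stop under the hood. About 2 N friction; stays where it is left.
- tray_floor (a point): centre of the tray's inner floor, 20 mm above the counter, axes as the station's; moves with the tray. The floor is 208 mm (x) by 76 mm (y) inside a rim 17 mm high and 4 mm thick. Three jars fit in a row along x, for example at x -68, 0 and +68 mm.
- tray_handle (a point): top centre of the blue post that moves the tray: 16 mm (x) by 14 mm (y), upright, top 78 mm above the counter, gripable down to 25 mm above the counter; it stands 168 mm in front (-x) of the tray's centre.
- button (a joint): travel of the green spring button, m: 0 = up, 0.004 = fully down (about 4.5 N). Pressing straight down.
- button_top (a point): centre of the button's top face, 14 mm diameter, 141 mm above the counter when up; moves with the button. It lies recessed in the middle of a black bezel 44 mm square (top 147 mm above the counter, 6 mm above the button) with a 19 mm square opening.
- stylus: stylus tool, 120 mm long, 35 g: steel shank 7 mm diameter and 50 mm long with a slightly tapered tip, and above it an orange grip 14 mm square and 70 mm long (50 to 120 mm from the tip). Origin at the tip, z along the tool from the tip to the grip. It stands upright in its stand, the grip's flat shoulder resting on the stand's top, grip faces parallel to the stand's sides.
- stylus_tip (a point): the stylus's tip, with the stylus's axes
- stand: fixed grey stylus stand, a block 56 mm square, 60 mm high, origin under its centre, with an upright square hole 11 mm wide right through.
- stand_hole (a point): centre of the mouth of the stand's hole, 60 mm above the counter; a seated stylus has its tip 50 mm below this point.
- basket: fixed green basket, open-topped, 250 mm (x) by 180 mm (y), 42 mm high, wall 4 mm (with a lip 6 mm outward); origin under its centre.
- basket_in (a point): centre of the basket's inner floor, 4 mm above the counter, axes as the basket's; floor 242 by 172 mm
- jar0: flat white jar with a blue lid, 58 mm diameter, 40 mm tall, closed; origin at the centre of its underside, z up. May be absent (None).
- jar1: flat white jar with a blue lid, 58 mm diameter, 40 mm tall, closed; origin at the centre of its underside, z up. May be absent (None).
- jar2: flat white jar with a blue lid, 58 mm diameter, 40 mm tall, closed; origin at the centre of its underside, z up. May be absent (None).
- mouse: bystander; leave it where it is. Black computer mouse 100 by 58 by 26 mm, origin under its centre.
- bottle: bystander; leave it where it is. Amber bottle with a white cap, 60 mm diameter, 130 mm tall, origin under its centre.
- stapler: bystander; leave it where it is. Blue and black stapler 120 by 34 by 41 mm, origin under its centre.

How it is judged:
By the outcome, as a careful person would: the job done as asked, in the order asked, and still so for the second after the job is handed in, with the robot touching nothing.
Of jar0, jar1, jar2 only 2 to 3 are there at a start; the rules pass over those that are not, and their reading is None.
At some moment in a run one of jar0, jar1, jar2 may be knocked a few centimetres aside while the robot is not near it.
It also fails if it takes over 210 s, if anything falls off the work surface, if the arm or the gripper's body presses on something with over 40 N, if the wrist force passes 120 N, or if a joint passes its speed limit or range.

## Working session

There is one attempt and no reset: what is moved stays moved. The work goes in short steps, Python scripts to look and compute and a tool call to move; the robot and the scene stay as the last step left them, time stands still between calls to the robot, and variables do not carry over. Pictures are saved under pics/ and viewed, at most 14 in all, crops included, and the job is handed in when it is done.

Besides the shell and the picture viewer there is one more tool, called after ">>>" as a command line: name --argument value ..., lists and objects as JSON in quotes. jog_arm: Moves the arm, as the interface text tells. Shift numbers are shares of 0.06 m and turn numbers shares of 0.1 rad, none past 1 either way. Its arguments: {"type":"object","properties":{"commands":{"type":"array","items":{"type":"number"}},"newtons":{"type":"number"}},"required":["commands"]}

```bash
mkdir -p pics
cat > h.py <<'E'
import numpy as np, cv2
from station import ctrl, eyes, job, nets
from scipy.spatial.transform import Rotation as R
def pts(d, mask):
    v,u=np.nonzero(mask&(d["z_map"]>0)); z=d["z_map"][v,u]
    n=cv2.undistortPoints(np.stack([u,v],1).astype(np.float64)[:,None],d["K"],np.array(d["dist_coeffs"]))[:,0]
    c=np.stack([n[:,0]*z,-n[:,1]*z,-z,np.ones_like(z)],1)
    return (c@d["cam_to_world"].T)[:,:3]
def save(d,n): cv2.imwrite("pics/"+n,d["image"][:,:,::-1])
def obs():
    o=ctrl.get_obs(); print(round(o["t"],2),np.round(o["tool_pos"],4),np.round(o["tool_rot"],3),"open",round(o["opening"],4),"F",np.round(o["contact_force"],1)); return o
E
cat > a.py <<'E'
from h import *
obs()
for c in ["scene","side"]:
    d=eyes.get_image(c); save(d,c+"0.png")
    print(c,np.round(d["cam_to_world"],3).tolist(), d["K"][0,0])
    for n in ["station","tray_handle","button","stylus","stand","basket","jar0","mouse","bottle","stapler"]:
        for s in nets.silhouettes(c,n)[:4]:
            if s["p"]<.3: continue
            p=pts(d,s["mask"])
            if len(p)<5: continue
            top=p[p[:,2]>np.percentile(p[:,2],95)-.008]
            r=cv2.minAreaRect((top[:,:2]*1000).astype(np.float32))
            print(n,round(s["p"],2),np.round(s["bbox"]).tolist(),len(p),"ztop",round(np.percentile(p[:,2],95),3),"rect",np.round(r[0]),np.round(r[1]),round(r[2],1))
E
python3 a.py
```

```text
0.0 [ 0.2088 -0.5884  0.2301] [-3.094 -0.532  0.   ] open 0.0852 F [-0.6 -0.5  0.2]
scene [[0.35, -0.505, 0.789, 1.379], [0.937, 0.177, -0.302, -0.28], [0.013, 0.845, 0.535, 0.626], [0.0, 0.0, 0.0, 1.0]] 408.79948437126205
station 0.68 [179.0, 151.0, 318.0, 259.0] 9214 ztop 0.136 rect [592.  86.] [215. 116.] 1.4
tray_handle 0.73 [188.0, 166.0, 250.0, 252.0] 2342 ztop 0.037 rect [563. -63.] [285.  85.] 1.3
button 0.49 [38.0, 182.0, 128.0, 269.0] 6405 ztop 0.044 rect [ 510. -367.] [193. 270.] 86.6
button 0.34 [132.0, 192.0, 154.0, 216.0] 434 ztop 0.026 rect [ 517. -229.] [ 52. 198.] 80.8
stylus 0.76 [150.0, 202.0, 158.0, 230.0] 210 ztop 0.128 rect [ 626. -214.] [15. 12.] 1.0
stylus 0.7 [187.0, 169.0, 251.0, 252.0] 2347 ztop 0.037 rect [565. -63.] [280.  85.] 1.4
stylus 0.64 [239.0, 240.0, 266.0, 290.0] 794 ztop 0.042 rect [779. -45.] [ 27. 111.] 84.4
stand 0.79 [144.0, 217.0, 173.0, 254.0] 894 ztop 0.061 rect [ 625. -214.] [58. 55.] 2.2
basket 0.68 [36.0, 186.0, 132.0, 269.0] 6368 ztop 0.044 rect [ 510. -367.] [193. 270.] 86.6
jar0 0.77 [307.0, 158.0, 327.0, 177.0] 300 ztop 0.04 rect [
[... 1162 characters left out ...]
ket 0.58 [288.0, 130.0, 370.0, 190.0] 2602 ztop 0.044 rect [ 508. -368.] [202. 263.] 87.0
jar0 0.94 [229.0, 277.0, 247.0, 296.0] 325 ztop 0.041 rect [440. 298.] [46. 51.] 35.6
jar0 0.73 [189.0, 290.0, 212.0, 311.0] 384 ztop 0.043 rect [504. 400.] [49. 49.] 16.5
jar0 0.73 [199.0, 259.0, 217.0, 280.0] 354 ztop 0.041 rect [554. 300.] [49. 50.] 83.9
mouse 0.9 [309.0, 177.0, 334.0, 198.0] 356 ztop 0.027 rect [ 463. -219.] [55. 93.] 81.7
bottle 0.68 [231.0, 274.0, 250.0, 301.0] 425 ztop 0.041 rect [439. 297.] [48. 51.] 35.6
bottle 0.62 [171.0, 213.0, 190.0, 251.0] 601 ztop 0.128 rect [688. 261.] [24. 27.] 40.6
stapler 0.72 [208.0, 165.0, 225.0, 181.0] 154 ztop 0.042 rect [796. -44.] [30. 65.] 81.2
```

View pics/scene0.png

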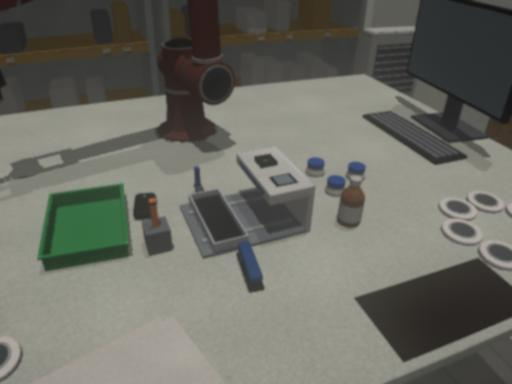

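>>> jog_arm --commands '[0,0,-0.3,0,0,0.785,85,0,0,-0.3,0,0,0.785,85,0,0,-0.3,0,0,0.785,85,0,0,-0.3,0,0,0.785,85,0.6,0,0,0,0,0,85,0.9,0,0,0,0,0,85,0.9,0,0,0,0,0,85,0.9,0,0,0,0,0,85,0.8,0,0,0,0,0,85,0.4,-0.5,0,0,0,0,85,0,-0.9,0,0,0,0,85,0,-0.9,0,0,0,0,85,0,-0.9,0,0,0,0,85,0,-0.9,0,0,0,0,85,0,-0.9,0,0,0,0,85,0,-0.9,0,0,0,0,85,0,-0.9,0,0,0,0,85,0,-0.9,0,0,0,0,85,0,-0.5,0,0,0,0,85,0,0,0,0,0,0,85]'

```text
t: 3.6
tool_pos: [0.4656, -0.0884, 0.3037]
tool_rot: [3.141, 0.047, 0.001]
contact_force: [0.2, -0.3, -0.1]
opening: 0.0852
grip_force: 0.0
```

The scene shows three jars at (316,165), (356,170) and (336,184). The bezel is at (266,160), the post at (197,177), the stylus at (155,208), and the basket is on the left. Next I'll use the wrist view.

```bash
cat > w.py <<'E'
from h import *
import sys
obs(); d=eyes.get_image("wrist"); save(d,sys.argv[1]); print(np.round(d["cam_to_world"][:3,3],3))
for n in sys.argv[2:]:
    for s in nets.silhouettes("wrist",n)[:4]:
        if s["p"]<.3: continue
        p=pts(d,s["mask"])
        if len(p)<5: continue
        zt=np.percentile(p[:,2],95); top=p[np.abs(p[:,2]-zt)<.006]
        if n.startswith("jar"):
            c,r=cv2.minEnclosingCircle((top[:,:2]*1000).astype(np.float32)); print("circ",np.round(c),round(r,1),end=" ")
        r=cv2.minAreaRect((top[:,:2]*1000).astype(np.float32))
        print(n,round(s["p"],2),np.round(s["bbox"]).tolist(),len(p),"ztop",round(zt,3),"rect",np.round(r[0],1),np.round(r[1]),round(r[2],1))
E
python3 w.py w1.png station tray_handle button tray_floor jar0
```

```text
3.6 [ 0.4656 -0.0884  0.3037] [3.141e+00 4.700e-02 1.000e-03] open 0.0852 F [ 0.2 -0.3 -0.1]
[ 0.533 -0.087  0.445]
station 0.62 [31.0, 0.0, 288.0, 202.0] 37856 ztop 0.139 rect [562.5  85.3] [156. 113.] 1.6
tray_handle 0.88 [208.0, 0.0, 274.0, 203.0] 9653 ztop 0.036 rect [551.4 -63.6] [258.  84.] 1.5
button 0.52 [97.0, 81.0, 107.0, 92.0] 86 ztop 0.14 rect [560.3  77.8] [11.  9.] 5.1
tray_floor 0.73 [209.0, 0.0, 275.0, 203.0] 9719 ztop 0.036 rect [551.4 -63.6] [258.  84.] 1.5
circ [441. 295.] 25.7 jar0 0.92 [0.0, 150.0, 41.0, 190.0] 1336 ztop 0.039 rect [438.9 287.1] [32. 51.] 75.5
circ [552. 283.] 19.6 jar0 0.74 [1.0, 76.0, 25.0, 113.0] 913 ztop 0.037 rect [550.7 278.4] [10. 39.] 76.6
```

View pics/w1.png

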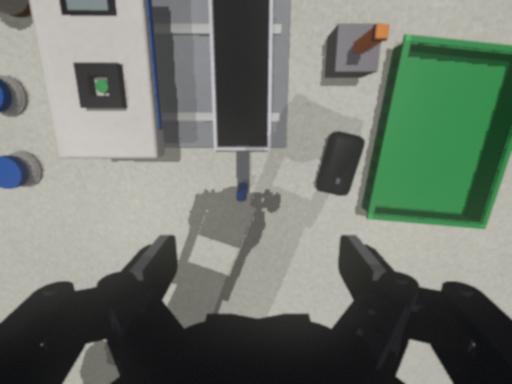

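>>> jog_arm --commands '[0,-0.5,0,0,0,0,85,0,-0.9,0,0,0,0,85,0,-0.9,0,0,0,0,85,0,-0.9,0,0,0,0,85,0,-0.9,0,0,0,0,85,0,-0.9,0,0,0,0,85,0,-0.5,0,0,0,0,85,0,0,0,0,0,0,85]'

```text
t: 4.9
tool_pos: [0.4569, 0.2408, 0.3029]
tool_rot: [3.141, 0.045, -0.001]
contact_force: [-0.5, -0.2, -0.7]
opening: 0.0848
grip_force: 0.0
```

```bash
python3 w.py w2.png station jar0 button
```

```text
4.9 [0.4569 0.2408 0.3029] [ 3.141e+00  4.500e-02 -1.000e-03] open 0.0848 F [-0.5 -0.2 -0.7]
[0.524 0.242 0.444]
station 0.67 [437.0, 0.0, 512.0, 202.0] 7881 ztop 0.036 rect [529.8 -88.5] [ 63. 228.] 70.2
station 0.56 [321.0, 0.0, 506.0, 202.0] 29229 ztop 0.144 rect [560.   78.3] [44. 46.] 1.5
circ [441. 296.] 25.7 jar0 0.87 [201.0, 150.0, 240.0, 189.0] 1175 ztop 0.039 rect [440.9 295.7] [51. 50.] 12.2
circ [555. 299.] 25.6 jar0 0.74 [199.0, 74.0, 238.0, 113.0] 1274 ztop 0.039 rect [555.1 298.2] [50. 50.] 27.2
button 0.46 [409.0, 82.0, 422.0, 93.0] 125 ztop 0.141 rect [559.3  78.4] [12. 13.] 1.1
```

View pics/w2.png

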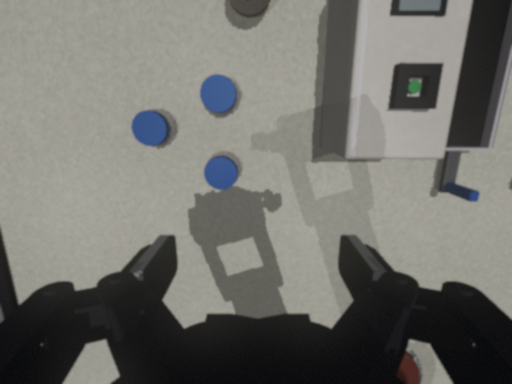

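>>> jog_arm --commands '[-0.12,-0.46,0.3,0,0,0,85,-0.12,-0.46,0.6,0,0,0,85,0,0,0.9,0,0,0,85,0,0,0.9,0,0,0,85,0,0,0.9,0,0,0,85,0,0,0.6,0,0,0,85,0,0,0.4,0,0,0,85,0,0,0.18,0,0,0,85,0,0,0,0,0,0,85,0,0,0,0,0,0,50,0,0,0,0,0,0,50,0,0,0,0,0,0,50,0,0,0,0,0,0,50,0,0,0,0,0,0,50,0,0,0,0,0,0,50]' --newtons 30

```text
t: 6.98
tool_pos: [0.442, 0.2952, 0.0182]
tool_rot: [-3.14, -0.042, -0.004]
contact_force: [-1.2, -0.3, 6.1]
opening: 0.0505
grip_force: 28.3
```

>>> jog_arm --commands '[0,0,0,0,0,0,40,0,0,0,0,0,0,40,0,0,-0.2,0,0,0,40,0,0,-0.4,0,0,0,40]' --newtons 40

```text
t: 7.48
tool_pos: [0.4396, 0.2941, 0.0519]
tool_rot: [3.14, 0.042, -0.005]
contact_force: [-0.2, -1.0, -1.4]
opening: 0.0501
grip_force: 41.7
```

```bash
python3 w.py w3.png tray_handle jar0
python3 - <<'E'
from h import *
d=eyes.get_image("side"); im=d["image"][200:330,150:320]; cv2.imwrite("pics/s1.png",cv2.resize(im[:,:,::-1],None,fx=4,fy=4))
for s in nets.silhouettes("side","jar0")[:4]:
    p=pts(d,s["mask"]); print(s["p"],s["bbox"],len(p),np.round(np.percentile(p,[5,95],axis=0),3).tolist())
E
```

```text
7.47 [0.4396 0.2941 0.0519] [ 3.14   0.042 -0.005] open 0.0501 F [-0.2 -1.  -1.4]
[0.507 0.296 0.193]
circ [439. 294.] 26.1 jar0 0.82 [204.0, 183.0, 306.0, 306.0] 9654 ztop 0.073 rect [439.  293.8] [51. 51.] 46.9
circ [504. 400.] 26.3 jar0 0.62 [21.0, 64.0, 148.0, 164.0] 10116 ztop 0.039 rect [504.7 399.7] [51. 52.] 14.0
circ [555. 299.] 25.7 jar0 0.57 [202.0, 0.0, 303.0, 87.0] 7451 ztop 0.039 rect [546.1 298.9] [34. 51.] 1.6
0.82 [191.3, 288.5, 213.8, 314.4] 430 [[0.478, 0.38, 0.002], [0.523, 0.425, 0.043]]
0.62 [199.4, 257.9, 216.3, 279.2] 366 [[0.529, 0.279, 0.003], [0.574, 0.325, 0.042]]
```

View pics/s1.png

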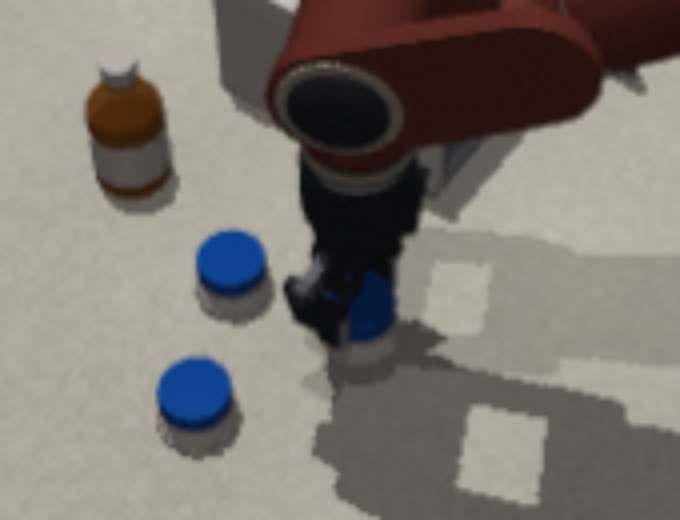

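The side view shows jar A lifted upright at about (365,320), and the other two still standing.

>>> jog_arm --commands '[0,0,-0.5,0,0,0,40,0,0,-0.9,0,0,0,40,0,0,-0.9,0,0,0,40,0,0,-0.9,0,0,0,40,0,0,-0.1,0,0,0,40,0.44,0.4,0,0,0,0,40,0.44,0.8,0,0,0,0,40,0.44,0.8,0,0,0,0,40,0.44,0.8,0,0,0,0,40,0.44,0.8,0,0,0,0,40,0.44,0.8,0,0,0,0,40,0.44,0.8,0,0,0,0,40,0.44,0.8,0,0,0,0,40,0.02,0.02,0.4,0,0,0,40,0,0,0.8,0,0,0,40,0,0,0.8,0,0,0,40,0,0,0.6,0,0,0,40,0,0,0.3,0,0,0,40,0,0,0,0,0,0,40]'

```text
t: 10.1
tool_pos: [0.6612, -0.0603, 0.0737]
tool_rot: [-3.14, -0.042, 0.008]
contact_force: [0.3, 0.9, -0.6]
opening: 0.0504
grip_force: 42.1
```

```bash
python3 w.py w4.png tray_floor tray_handle jar0
python3 - <<'E'
from h import *
d=eyes.get_image("wrist")
p=pts(d,np.ones(d["z_map"].shape,bool))
for x0,x1 in [(.4,.5),(.5,.55),(.62,.66)]:
  m=(p[:,2]>.033)&(p[:,2]<.040)&(p[:,0]>x0)&(p[:,0]<x1)&(abs(p[:,1]+.06)<.06)
  if m.sum()>5: print(x0,m.sum(),np.round(p[m].min(0),4),np.round(p[m].max(0),4))
d=eyes.get_image("side"); p=pts(d,np.ones(d["z_map"].shape,bool))
m=(p[:,2]>.045)&(p[:,2]<.085)&(p[:,0]>.39)&(p[:,0]<.46)&(abs(p[:,1]+.06)<.04); print(m.sum(),np.round(p[m].min(0),4),np.round(p[m].max(0),4))
d=eyes.get_image("scene"); p=pts(d,np.ones(d["z_map"].shape,bool))
m=(p[:,2]>.045)&(p[:,2]<.085)&(p[:,0]>.39)&(p[:,0]<.46)&(abs(p[:,1]+.06)<.04); print(m.sum(),np.round(p[m].min(0),4),np.round(p[m].max(0),4))
E
```

```text
10.1 [ 0.6612 -0.0603  0.0737] [-3.14  -0.042  0.008] open 0.0504 F [ 0.3  0.9 -0.6]
[ 0.729 -0.059  0.214]
tray_floor 0.86 [193.0, 154.0, 321.0, 316.0] 8093 ztop 0.036 rect [640.2 -61. ] [124.  84.] 1.4
tray_handle 0.86 [193.0, 150.0, 323.0, 320.0] 8284 ztop 0.036 rect [640.2 -61. ] [124.  84.] 1.4
circ [660. -61.] 26.7 jar0 0.86 [205.0, 186.0, 307.0, 305.0] 9824 ztop 0.094 rect [660.6 -60.9] [51. 51.] 0.6
0.62 77 [ 0.6545 -0.1025  0.0331] [ 0.66   -0.0189  0.0364]
49 [ 0.4148 -0.0729  0.0454] [ 0.4318 -0.055   0.0797]
67 [ 0.4199 -0.0745  0.0459] [ 0.4362 -0.0604  0.0776]
```

View pics/w4.png

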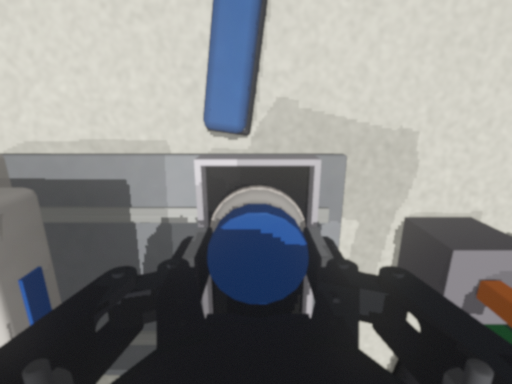

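The wrist view shows jar A (lid at (258,255)) centred between the tray rims. The stapler is clear at (232,65).

>>> jog_arm --commands '[0,0,0.3,0,0,0,40,0,0,0.2,0,0,0,40,0,0,0.07,0,0,0,40,0,0,0,0,0,0,40,0,0,0,0,0,0,70,0,0,0,0,0,0,70,0,0,0,0,0,0,70,0,0,-0.2,0,0,0,80,0,0,-0.5,0,0,0,85,0,0,-0.9,0,0,0,85,0,0,-0.9,0,0,0,85,0,0,-0.9,0,0,0,85]'

```text
t: 11.95
tool_pos: [0.6628, -0.0607, 0.2493]
tool_rot: [3.141, 0.042, 0.002]
contact_force: [0.5, 0.1, -0.1]
opening: 0.0851
grip_force: 0.0
```

```bash
python3 w.py w5.png jar0
```

```text
11.95 [ 0.6628 -0.0607  0.2493] [3.141e+00 4.200e-02 2.000e-03] open 0.0851 F [ 0.5  0.1 -0.1]
[ 0.73  -0.059  0.39 ]
circ [662. -61.] 25.7 jar0 0.78 [234.0, 147.0, 280.0, 192.0] 1569 ztop 0.059 rect [662.3 -61.7] [51. 49.] 49.8
```

>>> jog_arm --commands '[-0.2,-0.45,0,0,0,0,85,-0.2,-0.8,0,0,0,0,85,-0.2,-0.8,0,0,0,0,85,-0.2,-0.8,0,0,0,0,85,-0.2,-0.8,0,0,0,0,85,-0.2,-0.8,0,0,0,0,85,-0.22,-0.8,0,0,0,0,85,-0.22,-0.8,0,0,0,0,85,0,0,0,0,0,0,85]'

```text
t: 13.18
tool_pos: [0.5518, 0.3028, 0.2449]
tool_rot: [3.141, 0.051, -0.004]
contact_force: [0.8, 0.5, -0.0]
opening: 0.0848
grip_force: 0.0
```

```bash
python3 w.py w6.png jar0
```

```text
13.18 [0.5518 0.3028 0.2449] [ 3.141  0.051 -0.004] open 0.0848 F [ 0.8  0.5 -0. ]
[0.619 0.305 0.386]
circ [505. 400.] 25.6 jar0 0.83 [167.0, 174.0, 210.0, 224.0] 1541 ztop 0.039 rect [505.3 399.6] [50. 50.] 35.3
circ [555. 299.] 25.6 jar0 0.77 [239.0, 142.0, 279.0, 188.0] 1466 ztop 0.039 rect [555.5 299.1] [51. 49.] 2.7
circ [561.  78.] 6.5 jar0 0.51 [492.0, 184.0, 502.0, 198.0] 114 ztop 0.14 rect [560.7  78.5] [11. 11.] 44.1
```

>>> jog_arm --commands '[0.06,0.06,0.5,0,0,0,85,0,0,0.9,0,0,0,85,0,0,0.9,0,0,0,85,0,0,0.8,0,0,0,85,0,0,0.5,0,0,0,85,0,0,0.18,0,0,0,85,0,0,0,0,0,0,85,0,0,0,0,0,0,40,0,0,0,0,0,0,40,0,0,0,0,0,0,40,0,0,0,0,0,0,40,0,0,0,0,0,0,40,0,0,0,0,0,0,40,0,0,-0.3,0,0,0,40,0,0,-0.7,0,0,0,40,0,0,-0.9,0,0,0,40,0,0,-0.9,0,0,0,40,0,0,-0.9,0,0,0,40,0,0,-0.15,0,0,0,40]' --newtons 40

```text
t: 15.65
tool_pos: [0.5605, 0.2969, 0.2577]
tool_rot: [-3.138, -0.042, -0.015]
contact_force: [0.8, 0.6, 0.1]
opening: 0.0501
grip_force: 41.8
```

```bash
python3 w.py w7.png jar0
```

```text
15.65 [0.5605 0.2969 0.2577] [-3.138 -0.042 -0.015] open 0.0501 F [0.8 0.6 0.1]
[0.626 0.298 0.399]
circ [505. 400.] 25.7 jar0 0.79 [168.0, 180.0, 208.0, 226.0] 1442 ztop 0.039 rect [505.1 399.6] [50. 51.] 12.4
circ [556. 296.] 26.1 jar0 0.72 [208.0, 191.0, 306.0, 303.0] 9124 ztop 0.275 rect [556.  296.2] [50. 51.] 74.1
```

>>> jog_arm --commands '[0.06,0.4,0,0,0,0,40,0.06,0.8,0,0,0,0,40,0.06,0.8,0,0,0,0,40,0.06,0.8,0,0,0,0,40,0.06,0.8,0,0,0,0,40,0.06,0.8,0,0,0,0,40,0.06,0.8,0,0,0,0,40,0.05,0.8,0,0,0,0,40,0,0,0.4,0,0,0,40,0,0,0.8,0,0,0,40,0,0,0.8,0,0,0,40,0,0,0.6,0,0,0,40,0,0,0.3,0,0,0,40,0,0,0,0,0,0,40,0,0,0,0,0,0,40]'

```text
t: 17.62
tool_pos: [0.5974, -0.0633, 0.078]
tool_rot: [3.141, 0.042, 0.004]
contact_force: [-0.1, -0.1, -0.9]
opening: 0.0502
grip_force: 41.9
```

```bash
python3 w.py w8.png jar0 tray_floor
```

```text
17.62 [ 0.5974 -0.0633  0.078 ] [3.141 0.042 0.004] open 0.0502 F [-0.1 -0.1 -0.9]
[ 0.664 -0.062  0.219]
circ [662. -61.] 25.8 jar0 0.6 [209.0, 78.0, 300.0, 166.0] 6304 ztop 0.059 rect [661.5 -61.3] [51. 50.] 58.1
tray_floor 0.63 [187.0, 52.0, 324.0, 320.0] 15036 ztop 0.036 rect [606.3 -61.8] [191.  85.] 1.3
```

>>> jog_arm --commands '[-0.03,0,0.3,0,0,0,40,0,0,0.2,0,0,0,40,0,0,0.05,0,0,0,40,0,0,0.04,0,0,0,40,0,0,0.02,0,0,0,40,0,0,0,0,0,0,40]'

```text
t: 18.52
tool_pos: [0.5951, -0.0632, 0.0418]
tool_rot: [3.141, 0.042, 0.001]
contact_force: [-5.2, 1.1, 9.3]
opening: 0.0499
grip_force: 42.8
```

Contact is made, so I'll release and go for jar C.

>>> jog_arm --commands '[0,0,0,0,0,0,70,0,0,0,0,0,0,70,0,0,0,0,0,0,70,0,0,-0.2,0,0,0,80,0,0,-0.5,0,0,0,85,0,0,-0.9,0,0,0,85,0,0,-0.9,0,0,0,85,0,0,-0.9,0,0,0,85,0,0,0,0,0,0,85]'

```text
t: 19.65
tool_pos: [0.5976, -0.0638, 0.2521]
tool_rot: [3.138, 0.042, 0.02]
contact_force: [0.4, 0.3, 0.6]
opening: 0.0853
grip_force: 0.0
```

```bash
python3 w.py w9.png jar0
```

```text
19.65 [ 0.5976 -0.0638  0.2521] [3.138 0.042 0.02 ] open 0.0853 F [0.4 0.3 0.6]
[ 0.663 -0.062  0.394]
circ [591. -64.] 25.6 jar0 0.79 [236.0, 151.0, 275.0, 199.0] 1529 ztop 0.059 rect [591.1 -64. ] [50. 49.] 1.1
circ [662. -61.] 25.5 jar0 0.63 [234.0, 98.0, 276.0, 144.0] 1545 ztop 0.059 rect [661.5 -61.6] [49. 50.] 1.6
```

>>> jog_arm --commands '[-0.08,-0.4,0,0,0,0,85,-0.08,-0.8,0,0,0,0,85,-0.08,-0.8,0,0,0,0,85,-0.08,-0.8,0,0,0,0,85,-0.08,-0.8,0,0,0,0,85,-0.08,-0.8,0,0,0,0,85,-0.2,-0.8,0,0,0,0,85,-0.2,-0.8,0,0,0,0,85,-0.2,-0.8,0,0,0,0,85,-0.2,-0.6,0,0,0,0,85,0,0,0,0,0,0,85,0,0,0,0,0,0,85]'

```text
t: 21.25
tool_pos: [0.5054, 0.378, 0.2422]
tool_rot: [3.139, 0.042, -0.004]
contact_force: [0.7, -0.2, 0.1]
opening: 0.0852
grip_force: 0.0
```

```bash
python3 w.py w10.png jar0
```

```text
21.25 [0.5054 0.378  0.2422] [ 3.139  0.042 -0.004] open 0.0852 F [ 0.7 -0.2  0.1]
[0.573 0.38  0.383]
circ [505. 400.] 25.6 jar0 0.83 [222.0, 144.0, 263.0, 192.0] 1508 ztop 0.039 rect [504.9 399.8] [50. 50.] 67.4
```

>>> jog_arm --commands '[0,-0.36,0.5,0,0,0,85,0,0,0.9,0,0,0,85,0,0,0.9,0,0,0,85,0,0,0.8,0,0,0,85,0,0,0.45,0,0,0,85,0,0,0.16,0,0,0,85,0,0,0,0,0,0,85,0,0,0,0,0,0,40,0,0,0,0,0,0,40,0,0,0,0,0,0,40,0,0,0,0,0,0,40,0,0,0,0,0,0,40,0,0,0,0,0,0,40,0,0,-0.3,0,0,0,40,0,0,-0.7,0,0,0,40,0,0,-0.9,0,0,0,40,0,0,-0.9,0,0,0,40,0,0,-0.9,0,0,0,40,0,0,0,0,0,0,40,0,0,0,0,0,0,40]'

```text
t: 23.85
tool_pos: [0.5048, 0.4, 0.2432]
tool_rot: [3.141, 0.042, -0.001]
contact_force: [0.4, 0.4, -1.5]
opening: 0.05
grip_force: 41.8
```

```bash
python3 w.py w11.png jar0
```

```text
23.85 [0.5048 0.4    0.2432] [ 3.141e+00  4.200e-02 -1.000e-03] open 0.05 F [ 0.4  0.4 -1.5]
[0.572 0.402 0.384]
circ [503. 399.] 26.2 jar0 0.56 [211.0, 183.0, 307.0, 304.0] 9096 ztop 0.259 rect [503.2 399.6] [51. 50.] 1.3
```

>>> jog_arm --commands '[0,0.54,-0.2,0,0,0,40,0,0.8,0,0,0,0,40,0,0.8,0,0,0,0,40,0,0.8,0,0,0,0,40,0,0.8,0,0,0,0,40,0.05,0.8,0,0,0,0,40,0.05,0.8,0,0,0,0,40,0.05,0.8,0,0,0,0,40,0,0.8,0,0,0,0,40,0,0.8,0,0,0,0,40,0,0,0.4,0,0,0,40,0,0,0.8,0,0,0,40,0,0,0.8,0,0,0,40,0,0,0.6,0,0,0,40,0,0,0.3,0,0,0,40,0,0,0,0,0,0,40,0,0,0,0,0,0,40]'

```text
t: 26.08
tool_pos: [0.5279, -0.064, 0.0829]
tool_rot: [3.141, 0.042, 0.004]
contact_force: [1.4, -0.1, -1.3]
opening: 0.05
grip_force: 42.0
```

```bash
python3 w.py w12.png jar0 tray_floor
```

```text
26.07 [ 0.5279 -0.064   0.0829] [3.141 0.042 0.004] open 0.05 F [ 1.4 -0.1 -1.3]
[ 0.595 -0.062  0.224]
circ [654. -62.] 24.3 jar0 0.95 [208.0, 0.0, 302.0, 61.0] 4565 ztop 0.059 rect [645.6 -62. ] [20. 49.] 1.5
circ [590. -64.] 25.7 jar0 0.67 [217.0, 78.0, 300.0, 166.0] 5852 ztop 0.059 rect [590.5 -63.5] [50. 50.] 65.8
circ [526. -64.] 25.8 jar0 0.58 [211.0, 185.0, 308.0, 302.0] 8853 ztop 0.098 rect [526.6 -64.5] [51. 50.] 41.0
tray_floor 0.72 [188.0, 0.0, 326.0, 316.0] 15064 ztop 0.036 rect [549.2 -63.5] [231.  84.] 1.4
```

>>> jog_arm --commands '[-0.03,0,0.3,0,0,0,40,0,0,0.2,0,0,0,40,0,0,0.08,0,0,0,40,0,0,0.04,0,0,0,40,0,0,0,0,0,0,40]'

```text
t: 26.85
tool_pos: [0.5252, -0.0638, 0.0442]
tool_rot: [3.141, 0.042, 0.001]
contact_force: [0.3, -0.4, -1.1]
opening: 0.0498
grip_force: 42.1
```

>>> jog_arm --commands '[0,0,0.03,0,0,0,40,0,0,0.03,0,0,0,40,0,0,0,0,0,0,40]'

```text
t: 27.22
tool_pos: [0.5257, -0.064, 0.0435]
tool_rot: [3.141, 0.042, -0.0]
contact_force: [-8.7, 2.0, 14.9]
opening: 0.0497
grip_force: 43.5
```

>>> jog_arm --commands '[0,0,0,0,0,0,70,0,0,0,0,0,0,70,0,0,0,0,0,0,70,0,0,-0.2,0,0,0,80,0,0,-0.5,0,0,0,85,0,0,-0.7,0,0,0,85,-0.4,0,-0.6,0,0,0,85,-0.5,0,0,0,0,0,85,-0.5,0,0,0,0,0,50,-0.26,0,0,0,0,0,50,0,0,0,0,0,0,50]'

```text
t: 28.6
tool_pos: [0.4251, -0.0665, 0.1612]
tool_rot: [3.141, 0.041, 0.003]
contact_force: [0.0, -1.4, -0.7]
opening: 0.0503
grip_force: 0.0
```

```bash
python3 w.py w13.png jar0
python3 - <<'E'
from h import *
d=eyes.get_image("wrist"); p=pts(d,np.ones(d["z_map"].shape,bool))
m=(p[:,2]>.065)&(p[:,2]<.085)&(p[:,0]>.39)&(p[:,0]<.47)&(abs(p[:,1]+.06)<.025); print(m.sum(),m.any() and (np.round(p[m].min(0),4),np.round(p[m].max(0),4)))
E
```

```text
28.6 [ 0.4251 -0.0665  0.1612] [3.141e+00 4.100e-02 3.000e-03] open 0.0503 F [ 0.  -1.4 -0.7]
[ 0.492 -0.065  0.302]
circ [524. -65.] 25.7 jar0 0.81 [231.0, 43.0, 288.0, 120.0] 3479 ztop 0.059 rect [523.9 -65. ] [50. 51.] 89.0
circ [581. -64.] 23.5 jar0 0.69 [225.0, 0.0, 292.0, 40.0] 2154 ztop 0.059 rect [572.9 -64.5] [17. 47.] 1.1
292 (array([ 0.4188, -0.0738,  0.0652]), array([ 0.4342, -0.0602,  0.0776]))
```

View pics/w13.png

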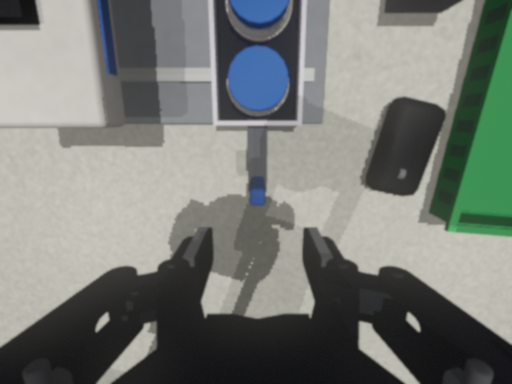

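The wrist view shows the jars upright in the tray (258,78). The post is at (258,190), lined up with the gripper, and the mouse at (405,145) is well clear.

>>> jog_arm --commands '[0.02,0,0.4,0,0,0,50,0,0,0.7,0,0,0,50,0,0,0.5,0,0,0,50,0,0,0.32,0,0,0,50,0,0,0,0,0,0,8,0,0,0,0,0,0,8,0,0,0,0,0,0,8,0,0,0,0,0,0,8,0,0,0,0,0,0,8]' --newtons 40

```text
t: 29.88
tool_pos: [0.4275, -0.0666, 0.0463]
tool_rot: [3.141, 0.042, 0.004]
contact_force: [1.7, 0.9, 0.4]
opening: 0.0137
grip_force: 40.6
```

>>> jog_arm --commands '[0,-0.05,0,0,0,0,8,0,-0.1,0,0,0,0,8,0,-0.2,0,0,0,0,8,0,-0.25,0,0,0,0,8,0,-0.25,0,0,0,0,8,0,-0.25,0,0,0,0,8,0,-0.25,0,0,0,0,8,0,-0.25,0,0,0,0,8,0,-0.25,0,0,0,0,8,0,-0.25,0,0,0,0,8,0,-0.2,0,0,0,0,8,0,-0.1,0,0,0,0,8,0,-0.05,0,0,0,0,8,0,-0.05,0,0,0,0,8,0,-0.04,0,0,0,0,8,0,0,0,0,0,0,8]'

```text
t: 31.88
tool_pos: [0.4238, 0.0755, 0.0463]
tool_rot: [3.114, 0.048, 0.002]
contact_force: [3.3, -53.4, 6.9]
opening: 0.0135
grip_force: 55.5
```

>>> jog_arm --commands '[0,0.06,0,0,0,0,8,0,0.05,0,0,0,0,8,0,0,0,0,0,0,8]'

```text
t: 32.25
tool_pos: [0.4238, 0.0754, 0.0463]
tool_rot: [3.131, 0.043, 0.003]
contact_force: [2.7, -23.2, 6.7]
opening: 0.0139
grip_force: 41.9
```

```bash
cat > t.py <<'E'
from h import *
obs()
for c in ["scene","side"]:
    d=eyes.get_image(c); p=pts(d,np.ones(d["z_map"].shape,bool)); save(d,c+"t.png")
    q=(p-[.5913,.0291,0])@R.from_euler("z",1.5,degrees=True).as_matrix()
    for nm,lo,hi in [("rim",.033,.039),("lid",.055,.064),("post",.06,.08)]:
        xl=(-.2,-.14) if nm=="post" else (-.112,.112)
        m=(p[:,2]>lo)&(p[:,2]<hi)&(q[:,0]>xl[0])&(q[:,0]<xl[1])&(q[:,1]>-.17)&(q[:,1]<.1)
        if m.sum()>3: print(c,nm,m.sum(),np.round(np.percentile(q[m],[1,50,99],axis=0),4).tolist())
E
python3 t.py
python3 - <<'E'
import cv2
a=cv2.imread("pics/scenet.png")[120:280,150:350];cv2.imwrite("pics/c1.png",cv2.resize(a,None,fx=4,fy=3.7))
E
```

```text
32.25 [0.4238 0.0754 0.0463] [3.131e+00 4.300e-02 3.000e-03] open 0.0139 F [  2.7 -23.2   6.7]
scene rim 350 [[-0.1067, 0.0073, 0.0331], [0.0618, 0.029, 0.0355], [0.1097, 0.0994, 0.0387]]
scene lid 270 [[-0.0748, 0.024, 0.0556], [0.0678, 0.0443, 0.0587], [0.0938, 0.0827, 0.0617]]
side rim 60 [[-0.1103, 0.0076, 0.0332], [-0.1053, 0.0504, 0.0353], [-0.0784, 0.091, 0.0388]]
side lid 24 [[-0.0957, 0.0335, 0.057], [-0.0896, 0.0507, 0.0587], [-0.0859, 0.0651, 0.0613]]
side post 37 [[-0.1789, 0.0399, 0.0602], [-0.1752, 0.0601, 0.0689], [-0.1603, 0.0736, 0.0792]]
```

View pics/c1.png

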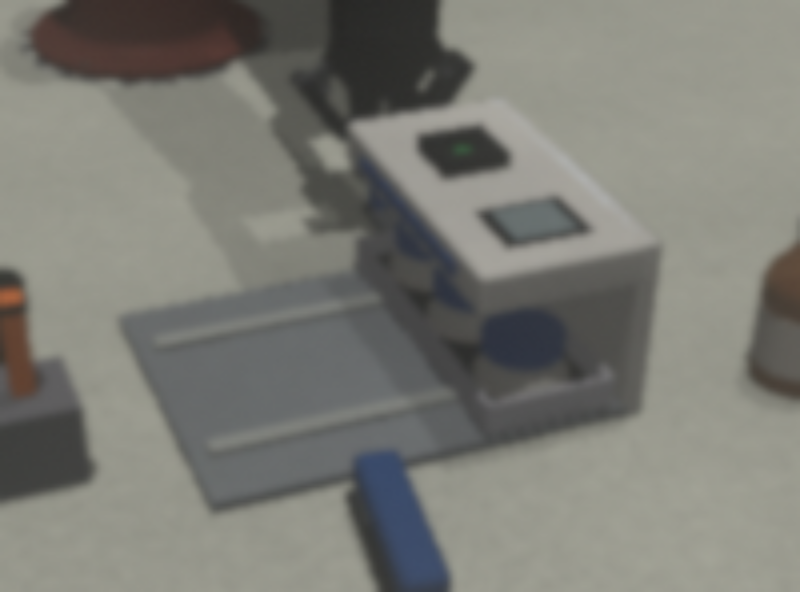

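The picture shows three jars upright in the tray under the hood. The tray is at the stop, since the resistance came through the pads.

>>> jog_arm --commands '[0,0.07,0,0,0,0,8,0,0,0,0,0,0,8,0,0,0,0,0,0,30,0,0,0,0,0,0,30,0,0,0,0,0,0,30]'

```text
t: 32.98
tool_pos: [0.4216, 0.0755, 0.0443]
tool_rot: [-3.141, -0.043, 0.004]
contact_force: [-0.2, -0.1, -0.5]
opening: 0.0298
grip_force: 0.0
```

```bash
python3 t.py
```

```text
32.98 [0.4216 0.0755 0.0443] [-3.141 -0.043  0.004] open 0.0298 F [-0.2 -0.1 -0.5]
scene rim 365 [[-0.1059, 0.0073, 0.0331], [0.0639, 0.0285, 0.0355], [0.1099, 0.0921, 0.0387]]
scene lid 268 [[-0.0755, 0.024, 0.0551], [0.0679, 0.0435, 0.0588], [0.0945, 0.0743, 0.0614]]
scene post 13 [[-0.1736, 0.0202, 0.0605], [-0.1624, 0.022, 0.0664], [-0.1573, 0.0275, 0.0779]]
side rim 50 [[-0.1101, 0.0093, 0.0334], [-0.106, 0.0536, 0.0358], [-0.0783, 0.0928, 0.0388]]
side lid 27 [[-0.097, 0.0328, 0.0566], [-0.0904, 0.0528, 0.0587], [-0.0856, 0.0672, 0.0619]]
side post 45 [[-0.181, 0.0312, 0.0605], [-0.176, 0.054, 0.0679], [-0.1644, 0.0813, 0.0795]]
```

>>> jog_arm --commands '[0,0,-0.2,0,0,0,30,0,0,-0.5,0,0,0,30,0,0,-0.9,0,0,0,50,0,0,-0.9,0,0,0,50,0,0,-0.9,0,0,0,50,0.4,0.6,0,0,0,0,50,0.6,0.9,0,0,0,0,50,0.6,0.9,0,0,0,0,50,0.6,0.9,0,0,0,0,50,0.6,0.9,0,0,0,0,50,0.4,0.7,0,0,0,0,50,0,0,0,0,0,0,50,0,0,0,0,0,0,50,0,0,0,0,0,0,50]'

```text
t: 34.83
tool_pos: [0.6167, -0.2046, 0.25]
tool_rot: [3.141, 0.044, 0.001]
contact_force: [-0.1, 0.2, 0.5]
opening: 0.0496
grip_force: 0.0
```

```bash
python3 w.py w14.png stand stylus
python3 - <<'E'
from h import *
d=eyes.get_image("wrist"); p=pts(d,np.ones(d["z_map"].shape,bool))
for lo,hi in [(.126,.134),(.057,.063)]:
    m=(p[:,2]>lo)&(p[:,2]<hi)&(abs(p[:,0]-.626)<.05)&(abs(p[:,1]+.214)<.05); r=cv2.minAreaRect((p[m][:,:2]*1000).astype(np.float32)); print(lo,m.sum(),r)
E
```

```text
34.83 [ 0.6167 -0.2046  0.25  ] [3.141e+00 4.400e-02 1.000e-03] open 0.0496 F [-0.1  0.2  0.5]
[ 0.684 -0.203  0.391]
stand 0.69 [256.0, 163.0, 273.0, 188.0] 364 ztop 0.129 rect [ 623.9 -213.4] [15. 14.] 1.7
stand 0.58 [242.0, 143.0, 287.0, 191.0] 1857 ztop 0.059 rect [ 623.7 -213.8] [56. 56.] 1.8
stylus 0.88 [256.0, 164.0, 276.0, 187.0] 353 ztop 0.129 rect [ 623.9 -213.4] [15. 14.] 2.2
0.126 195 ((624.4042358398438, -213.6563720703125), (13.996332168579102, 14.014548301696777), 0.7076884508132935)
0.057 1605 ((623.4515380859375, -213.84210205078125), (55.45566177368164, 55.97652053833008), 1.4230135679244995)
```

View pics/w14.png

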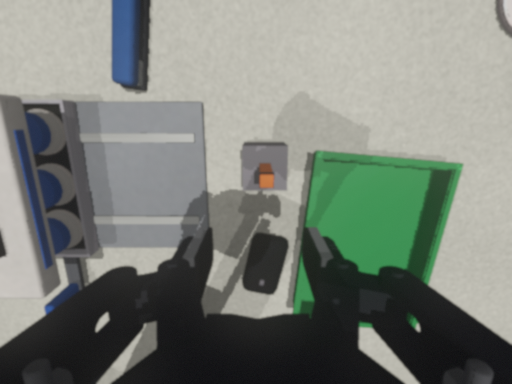

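The wrist view shows the stylus top at (266,178) in its stand, squared with the gripper. The tray with jars is in under the hood on the left.

>>> jog_arm --commands '[0.06,0.08,0.3,0,0,0,50,0.06,0.075,0.4,0,0,0,50,0,0,0.6,0,0,0,50,0,0,0.6,0,0,0,50,0,0,0.5,0,0,0,50,0,0,0.3,0,0,0,50,0,0,0.1,0,0,0,50,0,0,0,0,0,0,30,0,0,0,0,0,0,8,0,0,0,0,0,0,8,0,0,0,0,0,0,8,0,0,0,0,0,0,8]'

```text
t: 36.52
tool_pos: [0.6254, -0.2152, 0.0829]
tool_rot: [3.14, 0.042, 0.004]
contact_force: [0.8, 1.3, 4.9]
opening: 0.0132
grip_force: 42.1
```

>>> jog_arm --commands '[0,0,-0.1,0,0,0,8,0,0,-0.3,0,0,0,8,0,0,-0.6,0,0,0,8,0,0,-0.7,0,0,0,8,0,0,-0.7,0,0,0,8,0,0,-0.4,0,0,0,8,-0.08,-0.4,0,0,0,0,8,-0.17,-0.8,0,0,0,0,8,-0.17,-0.8,0,0,0,0,8,-0.17,-0.8,0,0,0,0,8,-0.17,-0.8,0,0,0,0,8,-0.1,-0.7,0,0,0,0,8,-0.077,-0.62,0,0,0,0,8,0,0,0,0,0,0,8,0,0,0,0,0,0,8,0,0,0,0,0,0,8]'

```text
t: 38.52
tool_pos: [0.5601, 0.078, 0.2488]
tool_rot: [3.141, 0.04, -0.001]
contact_force: [-0.4, 0.3, -0.5]
opening: 0.0136
grip_force: 41.4
```

```bash
python3 w.py w15.png stylus button
python3 - <<'E'
from h import *
for c in ["scene","side"]:
    d=eyes.get_image(c); p=pts(d,np.ones(d["z_map"].shape,bool)); im=d["image"].reshape(-1,3)[(d["z_map"]>0).ravel()].astype(int)
    m=(p[:,2]>.165)&(p[:,2]<.235)&(np.hypot(p[:,0]-.56,p[:,1]-.078)<.03); 
    for lo in (.16,.175,.19,.205,.22):
        k=m&(abs(p[:,2]-lo)<.008); 
        if k.any(): print(c,lo,k.sum(),np.round(p[k].mean(0),4))
d=eyes.get_image("scene"); a=d["image"][110:210,200:330,::-1]; cv2.imwrite("pics/c2.png",cv2.resize(a,None,fx=5,fy=5))
E
```

```text
38.52 [0.5601 0.078  0.2488] [ 3.141e+00  4.000e-02 -1.000e-03] open 0.0136 F [-0.4  0.3 -0.5]
[0.627 0.079 0.39 ]
stylus 0.59 [240.0, 202.0, 275.0, 305.0] 2882 ztop 0.295 rect [558.5  77.6] [16. 15.] 1.0
button 0.43 [249.0, 183.0, 265.0, 197.0] 160 ztop 0.14 rect [560.8  78.5] [12. 12.] 1.0
scene 0.175 7 [0.5612 0.0758 0.1803]
scene 0.19 16 [0.5605 0.0759 0.1888]
scene 0.205 15 [0.5614 0.077  0.2051]
scene 0.22 18 [0.562  0.0768 0.2202]
side 0.175 3 [0.5576 0.0793 0.1783]
side 0.19 9 [0.5564 0.0802 0.1896]
side 0.205 7 [0.5574 0.0798 0.2046]
side 0.22 8 [0.5571 0.0783 0.2196]
```

View pics/c2.png

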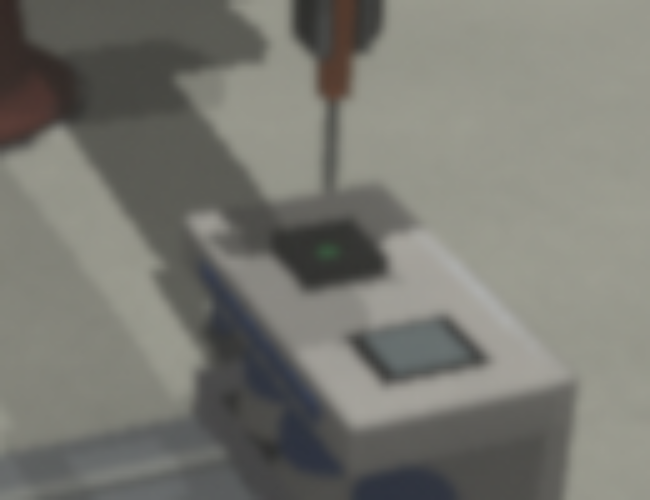

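The stylus is vertical directly above the green button, which is at (328,250) in the crop.

>>> jog_arm --commands '[0.02,-0.01,0.3,0,0,0,8,0,0,0.2,0,0,0,8,0,0,0.05,0,0,0,8,0,0,0,0,0,0,8,0,0,0.04,0,0,0,8,0,0,0.03,0,0,0,8,0,0,0.03,0,0,0,8]'

```text
t: 39.7
tool_pos: [0.562, 0.0794, 0.2111]
tool_rot: [-3.141, -0.042, -0.002]
contact_force: [-0.3, -0.9, 3.8]
opening: 0.0135
grip_force: 41.6
```

>>> jog_arm --commands '[0,0,0.06,0,0,0,8,0,0,0,0,0,0,8]'

```text
t: 39.95
tool_pos: [0.5623, 0.0794, 0.2093]
tool_rot: [3.141, 0.042, 0.004]
contact_force: [-2.3, -0.0, 10.6]
opening: 0.0134
grip_force: 42.8
```

Bottomed out at 10 N. I'll hold, then retract and look.

>>> jog_arm --commands '[0,0,0.02,0,0,0,8,0,0,0,0,0,0,8,0,0,0,0,0,0,8]'

```text
t: 40.33
tool_pos: [0.5625, 0.0794, 0.2091]
tool_rot: [3.141, 0.042, 0.005]
contact_force: [-3.9, 0.1, 12.9]
opening: 0.0136
grip_force: 43.2
```

Run:
```python
from h import *
obs(); d=eyes.get_image("side"); a=d["image"][150:260,180:330,::-1]; cv2.imwrite("pics/c3.png",cv2.resize(a,None,fx=5,fy=5))
```

```text
40.33 [0.5625 0.0794 0.2091] [3.141 0.042 0.005] open 0.0136 F [-3.9  0.1 12.9]
```

>>> jog_arm --commands '[0,0,-0.05,0,0,0,8,0,0,-0.2,0,0,0,8,0,0,-0.4,0,0,0,8,0,0,-0.18,0,0,0,8]'

```text
t: 40.88
tool_pos: [0.562, 0.0793, 0.2566]
tool_rot: [-3.141, -0.042, -0.002]
contact_force: [0.7, -0.2, -0.8]
opening: 0.0137
grip_force: 41.6
```

View pics/c3.png

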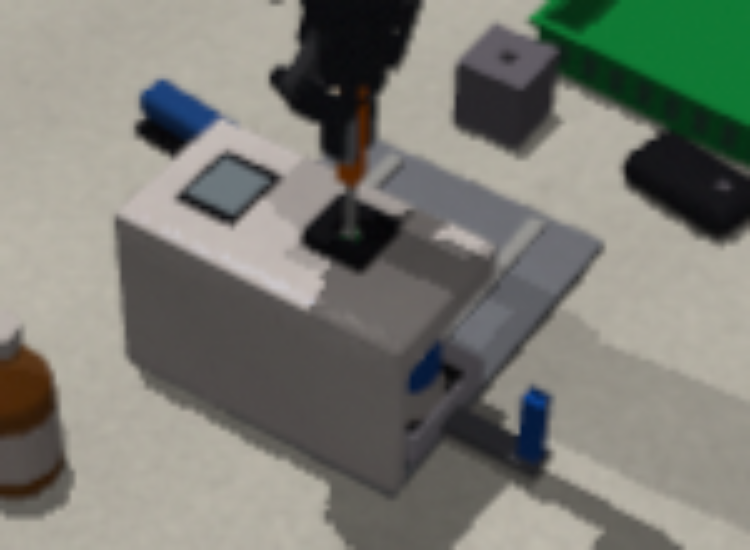

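The tip is in the recess at (350,232) with the button bottomed, at force well over 4.5 N. Next, the stylus goes back to the stand at (510,60) in the side crop.

>>> jog_arm --commands '[0.07,0.4,0,0,0,0,8,0.15,0.8,0,0,0,0,8,0.15,0.8,0,0,0,0,8,0.15,0.8,0,0,0,0,8,0.15,0.8,0,0,0,0,8,0.15,0.8,0,0,0,0,8,0.105,0.53,0,0,0,0,8,0,0,0.4,0,0,0,8,0,0,0.6,0,0,0,8,0,0,0.4,0,0,0,8,0,0,0.2,0,0,0,8,0,0,0,0,0,0,8,0,0,0,0,0,0,8]'

```text
t: 42.5
tool_pos: [0.6258, -0.2152, 0.1609]
tool_rot: [3.14, 0.042, 0.003]
contact_force: [-0.8, -0.2, 0.5]
opening: 0.0138
grip_force: 41.6
```

Run:
```python
from h import *
obs()
for c in ["scene","side"]:
    d=eyes.get_image(c); p=pts(d,np.ones(d["z_map"].shape,bool))
    m=(np.hypot(p[:,0]-.624,p[:,1]+.214)<.03)
    for lo in (.08,.09,.10,.11,.12,.135):
        k=m&(abs(p[:,2]-lo)<.006)
        if k.any(): print(c,lo,k.sum(),np.round(p[k].mean(0),4))
    k=m&(abs(p[:,2]-.06)<.003); print(c,"stand",np.round((p[k].min(0)+p[k].max(0))/2,4))
    save(d,c+"s.png")
a=cv2.imread("pics/scenes.png")[180:260,120:200]; b=cv2.imread("pics/sides.png")[135:195,255:315]
cv2.imwrite("pics/c4.png",np.hstack([cv2.resize(a,(390,390),interpolation=2),cv2.resize(b,(390,390),interpolation=2)]))
```

```text
42.5 [ 0.6258 -0.2152  0.1609] [3.14e+00 4.20e-02 3.00e-03] open 0.0138 F [-0.8 -0.2  0.5]
scene 0.09 11 [ 0.6267 -0.2154  0.0923]
scene 0.1 14 [ 0.627  -0.2146  0.1001]
scene 0.11 16 [ 0.6272 -0.2148  0.1102]
scene 0.12 14 [ 0.6282 -0.2149  0.1204]
scene 0.135 14 [ 0.6293 -0.2153  0.1356]
scene stand [ 0.6246 -0.2133  0.0598]
side 0.09 2 [ 0.6213 -0.2158  0.093 ]
side 0.1 5 [ 0.6209 -0.2151  0.0996]
side 0.11 6 [ 0.6214 -0.2139  0.1102]
side 0.12 3 [ 0.622  -0.2146  0.12  ]
side 0.135 6 [ 0.6214 -0.214   0.1348]
side stand [ 0.6213 -0.2129  0.0597]
```

View pics/c4.png

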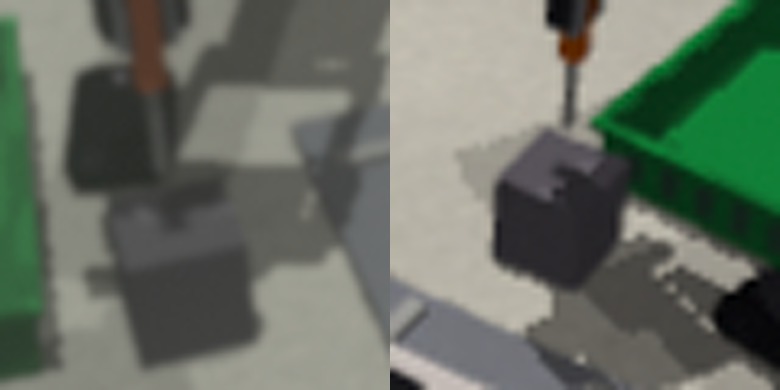

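The stylus hangs above the stand, tip at about (565,125) in the right half, close to the hole. I'll lower it gently.

>>> jog_arm --commands '[0,-0.017,0.25,0,0,0,8,0,0,0.2,0,0,0,8,0,0,0.1,0,0,0,8,0,0,0.05,0,0,0,8,0,0,0.05,0,0,0,8,0,0,0,0,0,0,8]'

```text
t: 43.35
tool_pos: [0.625, -0.2139, 0.1203]
tool_rot: [3.141, 0.042, 0.0]
contact_force: [0.0, 0.1, 0.2]
opening: 0.0137
grip_force: 41.6
```

>>> jog_arm --commands '[0,0,0.15,0,0,0,8,0,0,0.2,0,0,0,8,0,0,0.15,0,0,0,8,0,0,0.08,0,0,0,8,0,0,0.03,0,0,0,8,0,0,0.03,0,0,0,8,0,0,0,0,0,0,8]'

```text
t: 44.22
tool_pos: [0.6254, -0.214, 0.0829]
tool_rot: [3.141, 0.042, 0.001]
contact_force: [-1.5, 1.0, 2.0]
opening: 0.0137
grip_force: 41.7
```

>>> jog_arm --commands '[0,0,0.04,0,0,0,8,0,0,0.02,0,0,0,8,0,0,0,0,0,0,8]'

```text
t: 44.6
tool_pos: [0.6256, -0.2141, 0.0827]
tool_rot: [3.141, 0.042, 0.001]
contact_force: [-9.1, 3.4, 17.3]
opening: 0.0131
grip_force: 43.9
```

>>> jog_arm --commands '[0,0,0,0,0,0,40,0,0,0,0,0,0,40,0,0,0,0,0,0,40,0,0,-0.3,0,0,0,40,0,0,-0.7,0,0,0,40,0,0,-0.9,0,0,0,40,0,0,-0.85,0,0,0,40,0,0,0,0,0,0,40]'

```text
t: 45.6
tool_pos: [0.6279, -0.2152, 0.2522]
tool_rot: [3.135, 0.042, 0.019]
contact_force: [0.1, -0.1, 0.1]
opening: 0.0397
grip_force: 0.0
```

```bash
python3 w.py w16.png stand stylus
python3 - <<'E'
from h import *
d=eyes.get_image("wrist"); p=pts(d,np.ones(d["z_map"].shape,bool))
m=(np.hypot(p[:,0]-.624,p[:,1]+.214)<.012)&(p[:,2]>.1)&(p[:,2]<.17); print(np.round(np.median(p[m],0),4))
E
```

```text
45.6 [ 0.6279 -0.2152  0.2522] [3.135 0.042 0.019] open 0.0397 F [ 0.1 -0.1  0.1]
[ 0.693 -0.213  0.394]
stand 0.62 [232.0, 149.0, 276.0, 198.0] 1788 ztop 0.059 rect [ 624.  -213.9] [56. 56.] 1.4
stylus 0.89 [245.0, 174.0, 265.0, 198.0] 369 ztop 0.129 rect [ 625.1 -215. ] [14. 14.] 1.2
[ 0.6278 -0.2146  0.1276]
```

>>> jog_arm --commands '[-0.25,-0.4,0,0,0,0,40,-0.5,-0.7,0,0,0,0,40,-0.5,-0.8,0,0,0,0,40,-0.5,-0.8,0,0,0,0,40,-0.5,-0.8,0,0,0,0,40,-0.5,-0.7,0,0,0,0,40,-0.5,-0.72,0,0,0,0,40,0,0,0,0,0,0,40,0,0,0,0,0,0,40]'

```text
t: 46.92
tool_pos: [0.4218, 0.0759, 0.2422]
tool_rot: [3.141, 0.043, -0.003]
contact_force: [0.1, -1.3, 0.2]
opening: 0.0402
grip_force: 0.0
```

```bash
python3 - <<'E'
from h import *
obs()
d=eyes.get_image("wrist"); save(d,"w17.png"); p=pts(d,np.ones(d["z_map"].shape,bool))
m=(p[:,2]>.070)&(p[:,2]<.085)&(p[:,0]>.39)&(p[:,0]<.47)&(abs(p[:,1]-.075)<.03); print(m.sum(),m.any() and (np.round(p[m].min(0),4),np.round(p[m].max(0),4)))
E
python3 t.py
```

```text
46.92 [0.4218 0.0759 0.2422] [ 3.141e+00  4.300e-02 -3.000e-03] open 0.0402 F [ 0.1 -1.3  0.2]
160 (array([0.415 , 0.0676, 0.0703]), array([0.4304, 0.0807, 0.0778]))
46.98 [0.4221 0.0755 0.2424] [ 3.141e+00  4.100e-02 -3.000e-03] open 0.04 F [-0.1  0.4  0.3]
scene rim 366 [[-0.1069, 0.0066, 0.0331], [0.0615, 0.0272, 0.0356], [0.1098, 0.095, 0.0389]]
scene lid 304 [[-0.0724, 0.0165, 0.0552], [0.0651, 0.0405, 0.0589], [0.094, 0.0982, 0.0621]]
side rim 48 [[-0.1107, 0.0076, 0.0334], [-0.1047, 0.0442, 0.0349], [-0.0783, 0.0914, 0.0386]]
side lid 28 [[-0.0965, 0.0317, 0.056], [-0.0909, 0.0523, 0.0592], [-0.0857, 0.0664, 0.0609]]
side post 36 [[-0.1771, 0.043, 0.0604], [-0.1709, 0.0537, 0.0728], [-0.1619, 0.0589, 0.0791]]
```

>>> jog_arm --commands '[0.01,0.02,0.4,0,0,0,40,0,0,0.8,0,0,0,40,0,0,0.9,0,0,0,40,0,0,0.7,0,0,0,40,0,0,0.45,0,0,0,40,0,0,0,0,0,0,8,0,0,0,0,0,0,8,0,0,0,0,0,0,8,0,0,0,0,0,0,8,0,0.05,0,0,0,0,8,0,0.1,0,0,0,0,8,0,0.2,0,0,0,0,8,0,0.3,0,0,0,0,8,0,0.3,0,0,0,0,8,0,0.3,0,0,0,0,8,0,0.3,0,0,0,0,8,0,0.3,0,0,0,0,8,0,0.25,0,0,0,0,8,0,0.15,0,0,0,0,8,0,0.08,0,0,0,0,8]' --newtons 40

```text
t: 49.58
tool_pos: [0.4262, -0.0653, 0.0481]
tool_rot: [-3.141, -0.041, 0.001]
contact_force: [2.9, 3.2, -13.2]
opening: 0.0133
grip_force: 40.5
```

>>> jog_arm --commands '[0,0.04,0,0,0,0,8,0,0.04,0,0,0,0,8,0,0,0,0,0,0,8]'

```text
t: 49.95
tool_pos: [0.4264, -0.0698, 0.0481]
tool_rot: [3.141, 0.043, -0.001]
contact_force: [1.5, 0.2, -13.1]
opening: 0.0133
grip_force: 40.4
```

>>> jog_arm --commands '[0,0.04,0,0,0,0,8,0,0.04,0,0,0,0,8,0,0.03,0,0,0,0,8,0,0,0,0,0,0,8]'

```text
t: 50.45
tool_pos: [0.4265, -0.0747, 0.0481]
tool_rot: [-3.137, -0.041, 0.001]
contact_force: [2.3, 9.6, -12.0]
opening: 0.0133
grip_force: 40.8
```

>>> jog_arm --commands '[0,0.03,0,0,0,0,8,0,0,0,0,0,0,8]'

```text
t: 50.7
tool_pos: [0.4264, -0.0748, 0.0481]
tool_rot: [-3.133, -0.041, 0.002]
contact_force: [1.6, 17.3, -8.9]
opening: 0.0135
grip_force: 41.3
```

>>> jog_arm --commands '[0,-0.055,0,0,0,0,8,0,0,0,0,0,0,30,0,0,0,0,0,0,30,0,0,0,0,0,0,30,0,0,-0.4,0,0,0,30,0,0,-0.9,0,0,0,60,0,0,-0.9,0,0,0,85,0.4,0,-0.9,0,0,0,85,0.7,0,-0.3,0,0,0,85,0.6,0,0,0,0,0,85,0,0,0,0,0,0,85,0,0,0,0,0,0,85]'

```text
t: 52.2
tool_pos: [0.5282, -0.0722, 0.2522]
tool_rot: [3.141, 0.042, -0.001]
contact_force: [-0.2, 0.4, 0.2]
opening: 0.085
grip_force: 0.0
```

```bash
python3 w.py w18.png jar0 basket tray_handle; python3 t.py | grep rim
```

```text
52.2 [ 0.5282 -0.0722  0.2522] [ 3.141e+00  4.200e-02 -1.000e-03] open 0.085 F [-0.2  0.4  0.2]
[ 0.595 -0.071  0.393]
circ [592. -79.] 25.7 jar0 0.79 [243.0, 96.0, 284.0, 141.0] 1654 ztop 0.059 rect [592.  -79.5] [51. 49.] 1.4
circ [524. -73.] 25.6 jar0 0.76 [239.0, 146.0, 278.0, 199.0] 1545 ztop 0.059 rect [524.3 -72.9] [50. 49.] 0.0
circ [662. -69.] 25.7 jar0 0.61 [234.0, 32.0, 281.0, 86.0] 2117 ztop 0.059 rect [661.2 -69.5] [51. 50.] 58.1
basket 0.34 [220.0, 0.0, 249.0, 19.0] 527 ztop 0.038 rect [721.2 -37.9] [27.  6.] 89.1
basket 0.33 [221.0, 21.0, 294.0, 258.0] 7122 ztop 0.036 rect [566.6 -71.5] [270.  84.] 1.5
tray_handle 0.97 [224.0, 20.0, 293.0, 260.0] 7419 ztop 0.036 rect [566.6 -71.5] [270.  84.] 1.4
scene rim 437 [[-0.106, -0.1425, 0.0331], [0.0512, -0.1111, 0.0357], [0.1098, 0.0994, 0.0387]]
side rim 111 [[-0.1096, -0.1432, 0.0331], [-0.0693, -0.099, 0.0356], [0.1055, -0.0575, 0.0389]]
```

View pics/w18.png

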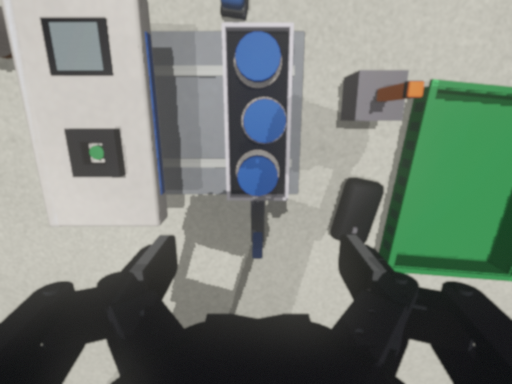

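The wrist view shows all three jars upright in the fully-out tray, with lids at (258,55), (263,120) and (258,175). The middle one has shifted slightly towards the rim, and the stylus is seated at (400,92).

>>> jog_arm --commands '[-0.04,0.01,0.5,0,0,0,85,0,0,0.9,0,0,0,85,0,0,0.9,0,0,0,85,0,0,0.7,0,0,0,85,0,0,0.4,0,0,0,85,0,0,0.12,0,0,0,85,0,0,0,0,0,0,85,0,0,0,0,0,0,40,0,0,0,0,0,0,40,0,0,0,0,0,0,40,0,0,0,0,0,0,40,0,0,0,0,0,0,40,0,0,-0.3,0,0,0,40,0,0,-0.7,0,0,0,40,0,0,-0.9,0,0,0,40,0,0,-0.9,0,0,0,40,0,0,-0.7,0,0,0,40,0,0,0,0,0,0,40]'

```text
t: 54.75
tool_pos: [0.5284, -0.0733, 0.2571]
tool_rot: [3.138, 0.042, 0.015]
contact_force: [-0.3, 0.6, -1.7]
opening: 0.0501
grip_force: 41.8
```

>>> jog_arm --commands '[-0.23,0.6,0,0,0,0,40,-0.23,0.8,0,0,0,0,40,-0.23,0.8,0,0,0,0,40,-0.23,0.8,0,0,0,0,40,-0.23,0.8,0,0,0,0,40,-0.23,0.7,0,0,0,0,40,-0.23,0.3,0.2,0,0,0,40,0,0,0.6,0,0,0,40,0,0,0.8,0,0,0,40,0,0,0.7,0,0,0,40,0,0,0.5,0,0,0,40,0,0,0.2,0,0,0,40,0,0,0,0,0,0,40,0,0,0,0,0,0,40]'

```text
t: 56.5
tool_pos: [0.4382, -0.364, 0.0727]
tool_rot: [3.139, 0.042, 0.003]
contact_force: [0.7, -0.5, -0.7]
opening: 0.0503
grip_force: 41.9
```

```bash
python3 w.py w19.png jar0 basket
```

```text
56.5 [ 0.4382 -0.364   0.0727] [3.139e+00 4.200e-02 3.000e-03] open 0.0503 F [ 0.7 -0.5 -0.7]
[ 0.505 -0.362  0.214]
circ [ 435. -364.] 25.9 jar0 0.7 [211.0, 184.0, 308.0, 304.0] 9036 ztop 0.089 rect [ 435.3 -364.5] [50. 51.] 88.1
basket 0.91 [97.0, 1.0, 449.0, 301.0] 75150 ztop 0.042 rect [ 477.9 -365.5] [194. 200.] 86.6
```

View pics/w19.png

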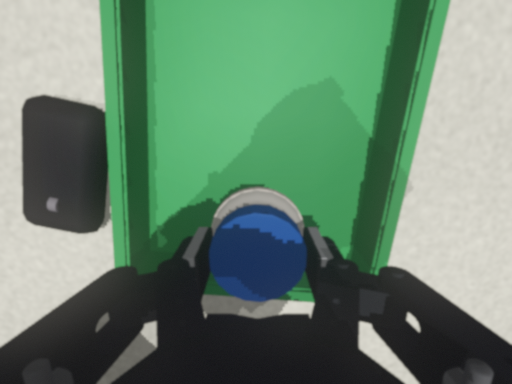

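The wrist view shows the jar held over the basket floor, lid at (258,252), clear of all walls.

>>> jog_arm --commands '[0,0,0.3,0,0,0,40,0,0,0.3,0,0,0,40,0,0,0.11,0,0,0,40,0,0,0.04,0,0,0,40,0,0,0.03,0,0,0,40,0,0,0,0,0,0,40]'

```text
t: 57.4
tool_pos: [0.4374, -0.3631, 0.0269]
tool_rot: [-3.14, -0.043, 0.003]
contact_force: [-7.3, 8.4, 19.2]
opening: 0.05
grip_force: 43.8
```

>>> jog_arm --commands '[0,0,-0.04,0,0,0,40,0,0,0,0,0,0,70,0,0,0,0,0,0,70,0,0,0,0,0,0,70,0,0,-0.3,0,0,0,70,0,0,-0.8,0,0,0,85,0,0,-0.9,0,0,0,85,0,0,-0.9,0,0,0,85,0.3,-0.5,-0.8,0,0,0,85,0.5,-0.8,0,0,0,0,85,0.5,-0.8,0,0,0,0,85,0.5,-0.8,0,0,0,0,85,0.5,-0.8,0,0,0,0,85,0.4,-0.8,0,0,0,0,85,0.02,-0.15,0,0,0,0,85,0,0,0,0,0,0,85,0,0,0,0,0,0,85]'

```text
t: 59.52
tool_pos: [0.5928, -0.0812, 0.2492]
tool_rot: [3.141, 0.04, 0.001]
contact_force: [-0.6, 0.3, -0.1]
opening: 0.0847
grip_force: 0.0
```

```bash
python3 w.py w20.png jar0
python3 - <<'E'
from h import *
d=eyes.get_image("scene")
for s in nets.silhouettes("scene","jar0")[:4]:
    p=pts(d,s["mask"]); print(round(s["p"],2),np.round(np.percentile(p,[5,50,95],axis=0),3).tolist())
E
```

```text
59.52 [ 0.5928 -0.0812  0.2492] [3.141e+00 4.000e-02 1.000e-03] open 0.0847 F [-0.6  0.3 -0.1]
[ 0.66 -0.08  0.39]
circ [592. -79.] 25.6 jar0 0.91 [235.0, 148.0, 275.0, 193.0] 1577 ztop 0.059 rect [592.4 -79.4] [50. 50.] 43.8
circ [ 436. -364.] 25.7 jar0 0.88 [419.0, 253.0, 465.0, 290.0] 1213 ztop 0.043 rect [ 443.7 -360.2] [33. 51.] 21.7
circ [662. -69.] 25.7 jar0 0.59 [226.0, 91.0, 271.0, 139.0] 1636 ztop 0.059 rect [662.1 -69.5] [50. 51.] 0.7
0.88 [[0.645, -0.093, 0.03], [0.677, -0.074, 0.056], [0.688, -0.052, 0.06]]
0.72 [[0.421, -0.384, 0.01], [0.452, -0.362, 0.034], [0.462, -0.34, 0.044]]
0.58 [[0.574, -0.103, 0.027], [0.605, -0.086, 0.057], [0.617, -0.06, 0.06]]
```

>>> jog_arm --commands '[0,-0.03,0.5,0,0,0,85,0,0,0.9,0,0,0,85,0,0,0.9,0,0,0,85,0,0,0.7,0,0,0,85,0,0,0.37,0,0,0,85,0,0,0.1,0,0,0,85,0,0,0,0,0,0,85,0,0,0,0,0,0,40,0,0,0,0,0,0,40,0,0,0,0,0,0,40,0,0,0,0,0,0,40,0,0,0,0,0,0,40,0,0,-0.3,0,0,0,40,0,0,-0.7,0,0,0,40,0,0,-0.9,0,0,0,40,0,0,-0.9,0,0,0,40,0,0,-0.7,0,0,0,40,0,0,0,0,0,0,40]'

```text
t: 61.98
tool_pos: [0.5952, -0.0786, 0.2567]
tool_rot: [3.139, 0.042, 0.015]
contact_force: [0.2, -1.0, -1.4]
opening: 0.0498
grip_force: 41.7
```

>>> jog_arm --commands '[-0.21,0.6,0,0,0,0,40,-0.22,0.8,0,0,0,0,40,-0.22,0.8,0,0,0,0,40,-0.22,0.8,0,0,0,0,40,-0.22,0.8,0,0,0,0,40,-0.22,0.7,0,0,0,0,40,-0.2,0.26,0.2,0,0,0,40,0,0,0.6,0,0,0,40,0,0,0.8,0,0,0,40,0,0,0.7,0,0,0,40,0,0,0.5,0,0,0,40,0,0,0.2,0,0,0,40,0,0,0,0,0,0,40,0,0,0,0,0,0,40]'

```text
t: 63.72
tool_pos: [0.5111, -0.3666, 0.0722]
tool_rot: [3.14, 0.043, 0.003]
contact_force: [-0.6, -1.0, -0.3]
opening: 0.0501
grip_force: 41.8
```

```bash
python3 w.py w21.png jar0
python3 - <<'E'
from h import *
d=eyes.get_image("wrist"); p=pts(d,np.ones(d["z_map"].shape,bool)); o=ctrl.get_obs()["tool_pos"]
m=(np.hypot(*(p[:,:2]-o[:2]).T)<.018)&(p[:,2]>o[2])&(p[:,2]<o[2]+.03); print("lid",m.sum(),np.round(np.median(p[m],0),4))
E
```

```text
63.73 [ 0.5111 -0.3666  0.0722] [3.14e+00 4.30e-02 3.00e-03] open 0.0501 F [-0.6 -1.  -0.3]
[ 0.578 -0.365  0.213]
circ [ 439. -364.] 25.1 jar0 0.81 [220.0, 283.0, 286.0, 318.0] 1254 ztop 0.043 rect [ 443.6 -364.1] [50. 19.] 85.4
circ [ 509. -367.] 25.9 jar0 0.58 [211.0, 187.0, 304.0, 299.0] 9152 ztop 0.089 rect [ 508.8 -367. ] [51. 50.] 0.3
lid 3542 [ 0.5117 -0.3667  0.0883]
```

>>> jog_arm --commands '[0,0,0.3,0,0,0,40,0,0,0.3,0,0,0,40,0,0,0.12,0,0,0,40,0,0,0.03,0,0,0,40,0,0,0.01,0,0,0,40,0,0,0,0,0,0,40]'

```text
t: 64.62
tool_pos: [0.51, -0.3659, 0.0264]
tool_rot: [-3.14, -0.042, 0.003]
contact_force: [-4.7, 3.4, 12.6]
opening: 0.0497
grip_force: 43.0
```

>>> jog_arm --commands '[0,0,0,0,0,0,70,0,0,0,0,0,0,70,0,0,0,0,0,0,70,0,0,-0.3,0,0,0,70,0,0,-0.8,0,0,0,85,0,0,-0.9,0,0,0,85,0,0,-0.9,0,0,0,85,0,0,-0.8,0,0,0,85,0.25,-0.5,0,0,0,0,85,0.4,-0.8,0,0,0,0,85,0.4,-0.8,0,0,0,0,85,0.4,-0.8,0,0,0,0,85,0.4,-0.8,0,0,0,0,85,0.4,-0.8,0,0,0,0,85,0.4,-0.38,0,0,0,0,85,0,0,0,0,0,0,85,0,0,0,0,0,0,85]'

```text
t: 66.75
tool_pos: [0.6611, -0.0696, 0.2476]
tool_rot: [3.141, 0.042, 0.001]
contact_force: [0.7, -0.1, 0.8]
opening: 0.085
grip_force: 0.0
```

```bash
python3 w.py w22.png jar0
```

```text
66.75 [ 0.6611 -0.0696  0.2476] [3.141e+00 4.200e-02 1.000e-03] open 0.085 F [ 0.7 -0.1  0.8]
[ 0.728 -0.068  0.389]
circ [662. -69.] 25.5 jar0 0.8 [235.0, 146.0, 277.0, 192.0] 1600 ztop 0.059 rect [662.2 -69.6] [49. 50.] 0.4
circ [ 508. -367.] 26.5 jar0 0.75 [421.0, 251.0, 474.0, 286.0] 1325 ztop 0.043 rect [ 515.7 -365. ] [35. 52.] 7.2
```

>>> jog_arm --commands '[0.025,0,0.5,0,0,0,85,0,0,0.9,0,0,0,85,0,0,0.9,0,0,0,85,0,0,0.7,0,0,0,85,0,0,0.34,0,0,0,85,0,0,0.1,0,0,0,85,0,0,0,0,0,0,85,0,0,0,0,0,0,40,0,0,0,0,0,0,40,0,0,0,0,0,0,40,0,0,0,0,0,0,40,0,0,0,0,0,0,40,0,0,-0.3,0,0,0,40,0,0,-0.7,0,0,0,40,0,0,-0.9,0,0,0,40,0,0,-0.9,0,0,0,40,0,0,-0.7,0,0,0,40,0,0,0,0,0,0,40]'

```text
t: 69.1
tool_pos: [0.6649, -0.0695, 0.2571]
tool_rot: [3.139, 0.042, 0.015]
contact_force: [1.3, 0.4, -0.7]
opening: 0.0499
grip_force: 41.8
```

>>> jog_arm --commands '[-0.2,0.6,0,0,0,0,40,-0.2,0.8,0,0,0,0,40,-0.2,0.8,0,0,0,0,40,-0.2,0.8,0,0,0,0,40,-0.2,0.8,0,0,0,0,40,-0.2,0.8,0,0,0,0,40,-0.25,0.4,0.2,0,0,0,40,0,0,0.6,0,0,0,40,0,0,0.8,0,0,0,40,0,0,0.7,0,0,0,40,0,0,0.5,0,0,0,40,0,0,0.2,0,0,0,40,0,0,0,0,0,0,40,0,0,0,0,0,0,40]'

```text
t: 70.85
tool_pos: [0.5847, -0.372, 0.0723]
tool_rot: [3.14, 0.042, 0.003]
contact_force: [0.6, 0.2, -0.2]
opening: 0.05
grip_force: 41.9
```

```bash
python3 w.py w23.png jar0 basket
```

```text
70.85 [ 0.5847 -0.372   0.0723] [3.14e+00 4.20e-02 3.00e-03] open 0.05 F [ 0.6  0.2 -0.2]
[ 0.652 -0.37   0.213]
circ [ 513. -367.] 24.7 jar0 0.81 [215.0, 282.0, 280.0, 317.0] 1301 ztop 0.043 rect [ 518.4 -367.2] [49. 19.] 82.2
circ [ 583. -372.] 25.8 jar0 0.7 [207.0, 186.0, 305.0, 299.0] 9083 ztop 0.089 rect [ 582.8 -372.4] [51. 50.] 0.2
basket 0.57 [105.0, 124.0, 416.0, 370.0] 31404 ztop 0.043 rect [ 544.7 -369.1] [194. 192.] 86.5
```

>>> jog_arm --commands '[0,0,0.3,0,0,0,40,0,0,0.3,0,0,0,40,0,0,0.12,0,0,0,40,0,0,0.03,0,0,0,40,0,0,0.01,0,0,0,40,0,0,0,0,0,0,40]'

```text
t: 71.75
tool_pos: [0.584, -0.3711, 0.0265]
tool_rot: [-3.14, -0.042, 0.001]
contact_force: [-3.6, 4.0, 9.3]
opening: 0.0496
grip_force: 43.7
```

>>> jog_arm --commands '[0,0,0,0,0,0,70,0,0,0,0,0,0,70,0,0,0,0,0,0,70,0,0,-0.3,0,0,0,70,0,0,-0.8,0,0,0,85,0,0,-0.9,0,0,0,85,0,0,-0.9,0,0,0,85,0,0,-0.9,0,0,0,85,-0.5,0,-0.3,0,0,0,85,-0.8,0,0,0,0,0,85,-0.8,0,0,0,0,0,85,0,0,0,0,0,0,85,0,0,0,0,0,0,85]'

```text
t: 73.38
tool_pos: [0.4582, -0.3749, 0.2723]
tool_rot: [3.14, 0.042, 0.003]
contact_force: [0.6, -0.6, 0.7]
opening: 0.0848
grip_force: 0.0
```

```bash
python3 w.py w24.png jar0 stylus; python3 a.py | grep -E "jar|mouse|bottle|stapler|stylus"; python3 t.py | grep rim
python3 - <<'E'
import cv2
a=cv2.imread("pics/w24.png");b=cv2.imread("pics/scenet.png")
cv2.imwrite("pics/fin.png",cv2.vconcat([cv2.resize(a,(400,300)),cv2.resize(b[130:320,20:380],(400,300))]))
E
```

```text
73.38 [ 0.4582 -0.3749  0.2723] [3.14e+00 4.20e-02 3.00e-03] open 0.0848 F [ 0.6 -0.6  0.7]
[ 0.525 -0.373  0.413]
circ [ 435. -364.] 25.3 jar0 0.94 [234.0, 159.0, 268.0, 200.0] 1242 ztop 0.043 rect [ 435.9 -363.7] [48. 49.] 1.0
circ [ 582. -372.] 25.8 jar0 0.72 [234.0, 51.0, 278.0, 98.0] 1605 ztop 0.044 rect [ 581.5 -372.6] [50. 50.] 65.8
circ [ 508. -367.] 25.6 jar0 0.62 [231.0, 109.0, 272.0, 149.0] 1304 ztop 0.043 rect [ 507.7 -366.5] [50. 49.] 1.8
stylus 0.87 [80.0, 0.0, 129.0, 30.0] 849 ztop 0.128 rect [ 621.6 -215.8] [ 9. 14.] 7.2
stylus 0.31 [1.0, 3.0, 78.0, 195.0] 10568 ztop 0.036 rect [538.5 -72.6] [238.  86.] 0.6
stylus 0.49 [153.0, 198.0, 155.0, 227.0] 182 ztop 0.129 rect [ 627. -215.] [13. 12.] 5.5
stylus 0.48 [40.0, 184.0, 130.0, 268.0] 4945 ztop 0.044 rect [ 509. -367.] [193. 269.] 86.6
jar0 0.85 [76.0, 225.0, 100.0, 250.0] 443 ztop 0.045 rect [ 598. -371.] [47. 74.] 85.8
jar0 0.73 [78.0, 206.0, 101.0, 228.0] 437 ztop 0.046 rect [ 508. -365.] [51. 50.] 2.4
jar0 0.6 [77.0, 193.0, 99.0, 214.0] 336 ztop 0.044 rect [ 451. -365.] [50. 80.] 81.0
mouse 0.64 [132.0, 192.0, 154.
[... 792 characters left out ...]
 332.0, 198.0] 332 ztop 0.028 rect [ 461. -216.] [52. 94.] 82.3
mouse 0.55 [173.0, 212.0, 188.0, 249.0] 530 ztop 0.128 rect [690. 260.] [22. 29.] 84.3
mouse 0.32 [207.0, 167.0, 226.0, 183.0] 157 ztop 0.042 rect [755. -22.] [ 41. 159.] 59.6
bottle 0.72 [321.0, 154.0, 334.0, 166.0] 154 ztop 0.045 rect [ 504. -363.] [39. 45.] 26.9
bottle 0.65 [173.0, 211.0, 191.0, 250.0] 576 ztop 0.128 rect [688. 258.] [26. 25.] 84.3
stapler 0.47 [207.0, 169.0, 224.0, 180.0] 114 ztop 0.042 rect [794. -42.] [26. 54.] 89.9
scene rim 346 [[-0.1078, -0.1425, 0.0332], [0.0271, -0.1018, 0.0357], [0.1103, -0.0577, 0.0383]]
side rim 111 [[-0.1104, -0.1439, 0.0331], [-0.0296, -0.1369, 0.0353], [0.1068, -0.0564, 0.0388]]
```

View pics/fin.png

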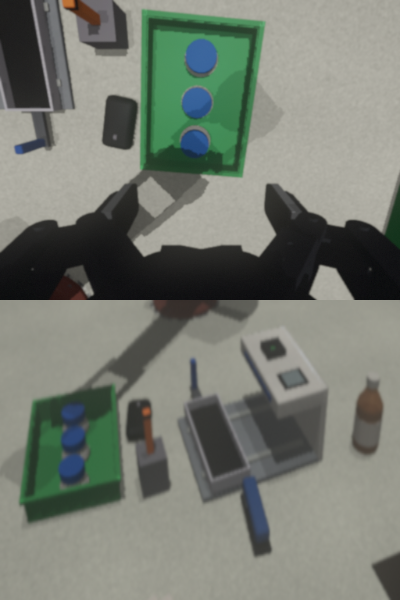

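The final picture shows three jars upright in the basket (lids at (72,412), (73,437), (72,468) in the lower half). The stylus is seated at (148,420), the tray is out and empty, and the mouse, bottle and stapler are where they were.

```bash
python3 -c "
from station import job
print(job.finish_job())"
```

```text
the job is handed in; nothing more can be done
None
```

I handed the job in at about 74 s. The three jars are upright in the basket, the tray is fully out, the stylus is seated back in its stand, and the mouse, bottle and stapler look undisturbed. The button was pressed with the loaded tray at the stop.

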